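# Sort the cleared-off microscopy bits into their trays

## Robot

A 6-joint arm with a two-finger parallel gripper is mounted at the origin on a cart in front of the work surface, level with it; the furniture and walls round the work are solid. World frame = base frame: x ahead of the robot, y to its left, z up, the work surface at z = 0. Lengths are in m, angles in rad, forces in N, time in s.
With the tool pointing down it reaches from about 0.3 to 0.75 m from the base axis. Payload 8.5 kg.
Tool frame: the origin (TCP) lies at the very end of the fingers, on their centre line; the grasp point (between the pads) lies 19 mm behind it; z points along the fingers, y is the line along which they close (so a half turn about z gives the same grasp; the last joint's range is limited). The gripper opens to 85 mm and grips with 20 to 120 N. Pads are 22 mm wide; open, the fingers measure 114 mm over their backs; the gripper's body (76 mm by 85 mm) begins 54 mm behind the grasp point. The pads swing forward as they close: fully open they stand 13 mm farther back than shut.
Start: joints at [0.93, 0.381, 1.297, -0, 1.464, -0.215], TCP at [0.227, 0.501, 0.231] pointing down, gripper open.
Joint ranges: [-3.11, 3.11], [-0.89, 2.33], [0.22, 2.48], [-1.42, 4.56], [0.17, 2.85], [-2.88, 2.88]. Speed limits (rad/s): [2.39, 2.39, 3.14, 3.14, 3.14, 3.14].

## Interface

Orientations are given as [roll, pitch, yaw] about the fixed x, y, z axes, in that order (R = Rz(yaw) Ry(pitch) Rx(roll)).
In Python, from bench import bot gives the robot as it stands.
- The arm moves only by the shell command python3 -m jog 'ROWS' [OPENING] [FORCE]. ROWS is JSON, a list of rows, each a list of 2 entries, a list of its own where there are three numbers: the shift along the tool's x, y, z each as a share of 300 mm, from -1 to 1, then the turn, a rotation vector about the tool's x, y, z each as a share of 180 degrees, from -1 to 1. In form: [[[x, y, z], [wx, wy, wz]], ...]. A call has 1 to 10 rows; each row is the pose to reach, as a shift and turn from the pose commanded when the call began, along the tool's axes at that moment, turning the shorter way round; what a row does not reach only later rows make up. A row lasts 1/12 s, in which the tool goes at most 41.7 mm and 7.16 degrees, less where a joint would pass 70% of its speed; a pose out of reach is approached as far as the arm can. A call with a number of a shift or a turn outside -1 to 1 is refused whole. A call with a gripper value outside its range is refused whole. OPENING is the opening, from -1 (shut) to 1 (fully open), so that 0 is half open, set as the call begins (- or left out, the last holds). The fingers move at their own pace and stop on an object; FORCE is the grip in N (left out, the last holds). Time passes only in rows, so rows that repeat a pose let the fingers close. It gives the time, the measured TCP pose, the force, the opening and the grip force at its end, in the units of the state.
- bot.state(): the state, without advancing time (a new reading comes with each control period).
- bot.read_camera(name): name is "scene" or "top" or "wrist"; returns the picture (400x640x3 uint8, red, green, blue); there is no depth.
- bot.camera_model(name): a dict with "vertical_fov" (degrees; the focal length in pixels is half the picture's height over the tangent of half this angle, whatever the lens; pixels are square), "cx", "cy" (the principal point, pixels), "dist" ([k1, k2, p1, p2, k3] as OpenCV has them; the pictures are not rectified), "pose" (4x4, takes a point from camera to world coordinates). Camera axes: x right, y down, z forward; pixel columns grow to the right and rows downward; lengths in m; the calibration is good to about 2 mm. A picture is of the moment at which its call begins: read the wrist's pose just before it. camera_model takes no time and is no camera call; for the wrist camera it gives the pose at the moment of the call.
- bot.sign_off(): hands the job in; it is judged then, once.
The state is a dict: "time": time; "joint_pos": joint angles; "qvel": joint speeds; "joint_efforts": joint torques, N m; "position": TCP position; "eef_rot": TCP orientation; "ft_force": force on the tool from outside, world axes, zero at the start; "wrist_torque": the same for the moment, N m; "opening": finger opening in m; "grip_force": force on a finger pad.
Only numpy, scipy, OpenCV 4.12 (cv2) and the standard library are available. Lean on these libraries where they do the work, as an engineer would, in place of code of your own. Each camera call takes 0.05 s, during which the arm holds its last target. There are 200 camera calls.

## Task

Clear up in front of the microscope: sort the five loose things into the trays where they belong. The red-capped and the blue-capped vial go into the blue two-bay tray, one in each bay, standing upright; the black-and-white objective can, upright, and the flat black dust cap, lying flat, go into the green two-bay tray, one in each bay; the eraser goes flat into the small yellow tray. Leave the glass dish with the brown seeds where it stands among them.

Things in the scene. Friction and masses are not known exactly. Their poses are not given: they have to be found in the camera images.
- vial_red: Clear glass vial with a red cap and pink filling, diameter 18 mm, 58 mm tall, about 20 g, standing upright on the desk. Origin: centre of its underside; z up along its axis.
- vial_blue: Clear glass vial with a blue cap and sand-coloured filling, diameter 18 mm, 58 mm tall, about 20 g, standing upright on the desk. Origin: centre of its underside; z up along its axis.
- objective_can: Round screw can of a spare objective, white body (39 mm diameter, up to 34 mm high) and black cap (42 mm diameter, 34 to 48 mm high), 48 mm tall in all, about 50 g, standing upright. Origin: centre of its underside; z up.
- dust_cap: Flat round black eyepiece dust cap, diameter 35 mm, 14 mm high, about 15 g, lying flat on the desk. Origin: centre of its underside; z up.
- eraser: Rubber eraser, white with a blue sleeve, 19 mm (its x) by 42 mm (its y) by 12 mm high, about 16 g, lying flat at any yaw. Origin: centre of its underside; z up.
- seed_dish: Round glass petri dish with a few brown seeds in it, diameter 60 mm, 14 mm high, 30 g, loose, a bystander that must stay where it is. It stands in one row with the five things to sort, about 10 cm from its neighbours. Origin: centre of its underside.
- sample_tray: Blue low open plastic tray with two bays, for the two vials. 105 (x) by 165 (y) by 22 mm high; walls, floor and divider 3 mm. The wall-high divider along x through the middle makes two bays, each 99 (x) by 78 (y) inside, centred 40.5 mm to +y and -y of the origin (centre of the tray's underside, z up; blank card on its -x side). Fixed to the desk; place and yaw vary.
- optics_tray: Green low open plastic tray with two bays, for the objective can and the dust cap. 105 (x) by 165 (y) by 22 mm high; walls, floor and divider 3 mm. The wall-high divider along x through the middle makes two bays, each 99 (x) by 78 (y) inside, centred 40.5 mm to +y and -y of the origin (centre of the tray's underside, z up; blank card on its -x side). Fixed to the desk; place and yaw vary.
- stationery_tray: Yellow low open plastic tray with a single bay, for the eraser. Outside 105 (its x) by 115 (its y) by 22 high, walls and floor 3 mm thick, so 99 by 109 inside. Origin: centre of the tray's underside, z up; its front with a small blank card faces -x. Fastened to the desk, does not slide; its place and yaw differ at every start.

How it is judged:
By the outcome, as a careful person would: the job done as asked, in the order asked, and still so for the second after the job is handed in, with the robot touching nothing.
It also fails if it takes over 106 s, if anything falls off the work surface, if the arm or the gripper's body presses on something with over 40 N, if the wrist force passes 120 N, or if a joint passes its speed limit or range.

## Working session

There is one attempt and no reset: what is moved stays moved. The work goes in short steps, Python scripts to look and compute and a shell command to move; the robot and the scene stay as the last step left them, time stands still between calls to the robot, and variables do not carry over. Pictures are saved under pics/ and viewed, at most 14 in all, crops included, and the job is handed in when it is done.

```bash
mkdir -p pics; ls; python3 - <<'E'
from bench import bot
import cv2,numpy as np
s=bot.state();print(s)
for n in("scene","top"):
    im=bot.read_camera(n);cv2.imwrite(f"pics/{n}0.png",im[:,:,::-1])
for n in("scene","top","wrist"):
    m=bot.camera_model(n);print(n,m)
E
```

```text
pics
{'time': 0.0, 'joint_pos': array([ 9.29691391e-01,  3.81206493e-01,  1.29828001e+00, -1.83036198e-05,
        1.46358867e+00, -2.15332950e-01]), 'qvel': array([-0.00032805,  0.00107533,  0.00058932,  0.00139706, -0.00068818,
       -0.00069946]), 'joint_efforts': array([ 9.26298952e-06, -4.48455906e+01, -2.31281680e+01, -1.70951698e-04,
        4.72015963e-03, -2.54394330e-06]), 'position': array([0.22700367, 0.50064109, 0.23069965]), 'eef_rot': array([-3.14014048e+00, -2.98998506e-04,  2.71582242e+00]), 'ft_force': array([-0.85010957,  0.33669014,  0.19107126]), 'wrist_torque': array([-0.00863505,  0.03062184,  0.01744162]), 'grip_force': 0.0, 'opening': 0.08549733664137675}
scene {'vertical_fov': 49.75827286845714, 'cx': 326.60656492084405, 'cy': 201.03586695581785, 'dist': array([-0.01509159,  0.        ,  0.        ,  0.        ,  0.        ]), 'pose': array([[ 0.03408704, -0.75778642,  0.6516117 , -0.05278304],
       [-0.99936005, -0.03291792,  0.01399679,  0.07678085],
       [ 0.01084312, -0.65167181, -0.75842355,  0.68988277],
       [ 0.        ,  0.        ,  0.      
[... 265 characters left out ...]
81386900e-01],
       [-9.99562349e-01,  2.94371526e-02, -2.92646401e-03,
         1.04039091e-01],
       [-9.67977550e-04, -1.31420137e-01, -9.91326289e-01,
         1.05171461e+00],
       [ 0.00000000e+00,  0.00000000e+00,  0.00000000e+00,
         1.00000000e+00]])}
wrist {'vertical_fov': 61.09136270069315, 'cx': 321.45511831170137, 'cy': 200.9503124015929, 'dist': array([-0.06599254,  0.        ,  0.        ,  0.        ,  0.        ]), 'pose': array([[ 0.41265838,  0.86082301,  0.2978201 ,  0.151315  ],
       [ 0.91088508, -0.38954946, -0.13616015,  0.5356412 ],
       [-0.00119413,  0.32746752, -0.94486168,  0.37355843],
       [ 0.        ,  0.        ,  0.        ,  1.        ]])}
```

View pics/top0.png

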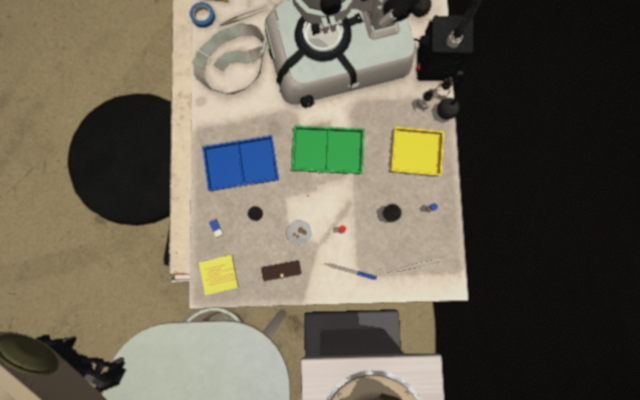

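View pics/scene0.png

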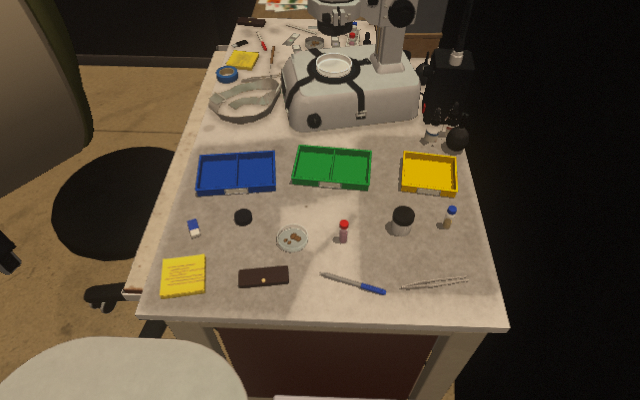

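The pictures show, in the top view, the eraser at (215,228), dust cap at (255,213), dish at (299,232), red vial at (340,229), can at (391,213) and blue vial at (430,208). The trays are blue at (240,163), green at (328,150) and yellow at (417,152). The scene view agrees. Next I measure by colour masks.

```bash
cat > h.py <<'E'
from bench import bot
import cv2,numpy as np
from scipy.spatial.transform import Rotation as R
def cast(m,px,z):
    f=200/np.tan(np.radians(m["vertical_fov"]/2));K=np.array([[f,0,m["cx"]],[0,f,m["cy"]],[0,0,1]])
    p=cv2.undistortPoints(np.array(px,float).reshape(-1,1,2),K,m["dist"]).reshape(-1,2)
    d=np.c_[p,np.ones(len(p))]@m["pose"][:3,:3].T;o=m["pose"][:3,3]
    return (o+d*((z-o[2])/d[:,2])[:,None])
def blobs(im,lo,hi,box,amin=8):
    x0,y0,x1,y1=box;h=cv2.cvtColor(im[y0:y1,x0:x1],cv2.COLOR_RGB2HSV)
    k=cv2.inRange(h,np.array(lo),np.array(hi))
    c,_=cv2.findContours(k,cv2.RETR_EXTERNAL,cv2.CHAIN_APPROX_NONE)
    return sorted([q+[x0,y0] for q in c if len(q)>=4 and cv2.contourArea(q)>=amin],key=cv2.contourArea,reverse=True)
def cen(c):
    M=cv2.moments(c.astype(np.int32));return [M["m10"]/M["m00"],M["m01"]/M["m00"]]
E
cat > m.py <<'E'
from h import *
B=dict(top=dict(bt=(195,130,285,195),gt=(285,120,370,180),yt=(385,120,450,180),red=(330,220,352,240),blue=(420,200,442,216),can=(378,200,406,224),cap=(245,203,266,223),er=(205,218,226,239),dish=(285,218,315,247)),
 scene=dict(bt=(190,145,282,200),gt=(285,140,378,195),yt=(395,148,462,200),red=(335,217,352,246),blue=(440,203,460,232),can=(388,203,416,236),cap=(230,205,256,228),er=(184,215,205,240),dish=(272,222,312,255)))
H=dict(bt=((100,120,40),(125,255,255)),gt=((45,100,40),(80,255,255)),yt=((18,130,60),(32,255,255)),red=((0,130,60),(6,255,255)),blue=((105,120,30),(125,255,255)),can=((0,0,0),(179,255,50)),cap=((0,0,0),(179,255,50)),er=((105,120,50),(125,255,255)))
Z=dict(bt=.022,gt=.022,yt=.022,red=.056,blue=.056,can=.046,cap=.012,er=.012)
for n in("top","scene"):
    im=bot.read_camera(n);m=bot.camera_model(n)
    for k in H:
        b=blobs(im,*H[k],B[n][k])
        if not b: print(n,k,"none");continue
        c=b[0];w=cast(m,c,Z[k]);
        r=cv2.minAreaRect((w[:,:2]*1000).astype(np.float32))
        print(n,k,cv2.contourArea(c),np.round(cen(c),1),"w",np.round(cast(m,[cen(c)],Z[k])[0,:2],3),"rect",np.round(r[0],0),np.round(r[1],0),round(r[2],1))
    cv2.imwrite(f"pics/{n}crop.png",cv2.resize(im[190:250,180:470] if n=="scene" else im[195:245,200:450],None,fx=2.7,fy=2.7,interpolation=cv2.INTER_CUBIC)[:,:,::-1])
E
python3 m.py
```

```text
top bt 2958.5 [240.  162.8] w [0.603 0.289] rect [604. 289.] [106. 165.] 7.8
top gt 2970.0 [327.6 149.3] w [0.63  0.081] rect [630.  81.] [167. 107.] 85.5
top yt 2185.5 [417.1 150.9] w [ 0.619 -0.131] rect [ 620. -131.] [120. 109.] 82.6
top red 24.0 [341.8 228.6] w [0.439 0.056] rect [439.  55.] [13. 11.] 88.3
top blue 17.0 [433.3 206.4] w [ 0.483 -0.152] rect [ 483. -152.] [10. 12.] 24.7
top can 181.5 [391.3 212.5] w [ 0.473 -0.059] rect [473. -59.] [33. 36.] 42.6
top cap 104.0 [254.9 213. ] w [0.484 0.256] rect [484. 256.] [27. 26.] 43.8
top er 41.5 [214.2 224.8] w [0.459 0.352] rect [459. 352.] [19. 14.] 25.3
scene bt 2873.5 [235.9 172. ] w [0.595 0.288] rect [596. 288.] [123. 167.] 7.8
scene gt 2821.5 [332.1 166.4] w [0.622 0.08 ] rect [623.  81.] [168. 125.] 85.6
scene yt 2086.5 [429.3 172.6] w [ 0.612 -0.131] rect [ 612. -131.] [120. 129.] 82.8
scene red 57.0 [343.7 223.9] w [0.437 0.055] rect [437.  54.] [19. 15.] 0.8
scene blue 40.0 [451.9 209.4] w [ 0.481 -0.152] rect [ 481. -152.] [17. 15.] 2.4
scene can 304.5 [403.2 215.8] w [ 0.469 -0.059] rect [469. -60.] [44. 42.] 2.4
scene cap 205.5 [242.8 216.9] w [0.48  0.256] rect [481. 255.] [42. 32.] 9.8
scene er 57.0 [192.4 224. ] w [0.458 0.352] rect [459. 352.] [22. 16.] 23.5
```

```bash
cat >> h.py <<'E'
def go(x,y,z,yaw=None):
    "numbers for jog from present pose to target, tool down"
    s=bot.state();Q=R.from_euler("xyz",s["eef_rot"])
    d=Q.inv().apply(np.array([x,y,z])-s["position"])/.3
    yaw=s["eef_rot"][2] if yaw is None else yaw
    w=(Q.inv()*R.from_euler("xyz",[np.pi,0,yaw])).as_rotvec()/np.pi
    print("shift",np.round(d,4),"turn",np.round(w,4))
E
python3 -c "
from h import *
go(.42,.055,.16,np.pi/2)"
```

```text
shift [-1.1994 -1.0874  0.2372] turn [-3.000e-04  1.000e-04  3.645e-01]
```

```bash
python3 -m jog '[[[-0.6,-0.54,0.05],[0,0,0.3645]],[[-0.6,-0.54,0.05],[0,0,0.3645]],[[-0.6,-0.54,0.05],[0,0,0.3645]],[[-0.6,-0.54,0.05],[0,0,0.3645]],[[-0.6,-0.54,0.05],[0,0,0.3645]],[[-0.6,-0.54,0.05],[0,0,0.3645]],[[-0.6,-0.54,0.05],[0,0,0.3645]],[[-0.6,-0.54,0.05],[0,0,0.3645]],[[-0.6,-0.54,0.05],[0,0,0.3645]],[[-0.6,-0.54,0.05],[0,0,0.3645]]]' 1 30; python3 -c "
from h import *
go(.40,.055,.16,np.pi/2)"
```

```text
time: 1.03
position: [0.3242, 0.2787, 0.2163]
eef_rot: [-3.141, 0.0, 1.565]
ft_force: [0.3, 0.1, 0.3]
opening: 0.0851
grip_force: 0.0
shift [-0.7443  0.2567  0.1876] turn [-0.      0.     -0.0018]
```

```bash
python3 -m jog '[[[-0.744,0.257,0.188],[0,0,0]],[[-0.744,0.257,0.188],[0,0,0]],[[-0.744,0.257,0.188],[0,0,0]],[[-0.744,0.257,0.188],[0,0,0]],[[-0.744,0.257,0.188],[0,0,0]],[[-0.744,0.257,0.188],[0,0,0]],[[-0.744,0.257,0.188],[0,0,0]],[[-0.744,0.257,0.188],[0,0,0]]]'; python3 - <<'E'
from h import *
m=bot.camera_model("wrist");im=bot.read_camera("wrist");cv2.imwrite("pics/w1.png",im[:,:,::-1]);print(m["pose"][:3,3])
for c in blobs(im,(0,120,60),(8,255,255),(0,0,640,400),100)[:4]:print(cv2.contourArea(c),cen(c),cast(m,[cen(c)],.054))
E
```

```text
time: 1.7
position: [0.4014, 0.0547, 0.1595]
eef_rot: [-3.14, -0.0, 1.57]
ft_force: [-0.8, 0.6, -0.2]
opening: 0.0854
grip_force: 0.0
[0.40290076 0.13912093 0.30230668]
345.5 [371.60057887120115, 195.77231066087793] [[0.44132567 0.05732674 0.054     ]]
```

View pics/w1.png

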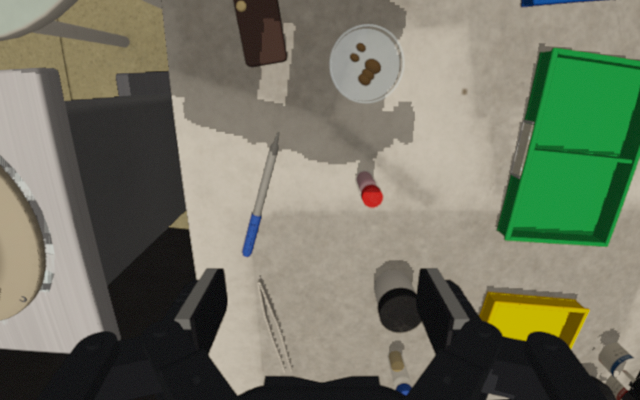

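The wrist view shows the red cap at (371,196), at about (0.440, 0.056), which agrees with the other cameras. Now I grasp it.

```bash
python3 -m jog '[[[0.004,0.128,0],[0,0,0]],[[0.004,0.128,0],[0,0,0]],[[0.004,0.128,0.14],[0,0,0]],[[0.004,0.128,0.25],[0,0,0]],[[0.004,0.128,0.35],[0,0,0]],[[0.004,0.128,0.43],[0,0,0]],[[0.004,0.128,0.45],[0,0,0]],[[0.004,0.128,0.45],[0,0,0]],[[0.004,0.128,0.45],[0,0,0]]]' 0 30
python3 -m jog '[[[0,0,0],[0,0,0]],[[0,0,0],[0,0,0]],[[0,0,0],[0,0,0]],[[0,0,0],[0,0,0]],[[0,0,0],[0,0,0]],[[0,0,0],[0,0,0]]]' -1 30
```

```text
time: 2.5
position: [0.4402, 0.0577, 0.0259]
eef_rot: [3.14, 0.0, 1.573]
ft_force: [-0.0, 0.3, 0.3]
opening: 0.0427
grip_force: 0.0
time: 3.0
position: [0.4404, 0.057, 0.0263]
eef_rot: [3.139, 0.0, 1.571]
ft_force: [-0.5, 0.6, 7.7]
opening: 0.0167
grip_force: 29.2
```

```bash
python3 -m jog '[[[0,0,-0.05],[0,0,0]],[[0,0,-0.15],[0,0,0]],[[0,0,-0.26],[0,0,0]],[[0.1,0.09,-0.28],[0,0,0]],[[0.2,0.18,-0.28],[0,0,0]],[[0.3,0.27,-0.28],[0,0,0]],[[0.4,0.36,-0.28],[0,0,0]],[[0.5,0.45,-0.28],[0,0,0]],[[0.6,0.54,-0.28],[0,0,0]],[[0.64,0.562,-0.28],[0,0,0]]]'
python3 -m jog '[[[0,0,0],[0,0,0]],[[0,0,0],[0,0,0]],[[0,0,0],[0,0,0]]]'
python3 - <<'E'
from h import *
cv2.imwrite("pics/w2.png",bot.read_camera("wrist")[:,:,::-1]);go(.609,.249,.0295)
E
```

```text
time: 3.83
position: [0.6108, 0.2523, 0.1094]
eef_rot: [3.139, -0.001, 1.573]
ft_force: [-0.0, 0.2, -0.8]
opening: 0.0163
grip_force: 29.5
time: 4.08
position: [0.6077, 0.2482, 0.1093]
eef_rot: [-3.141, 0.0, 1.57]
ft_force: [0.6, -0.5, -0.7]
opening: 0.0165
grip_force: 29.5
shift [0.0036 0.0043 0.2665] turn [-0.      0.0001 -0.    ]
```

View pics/w2.png

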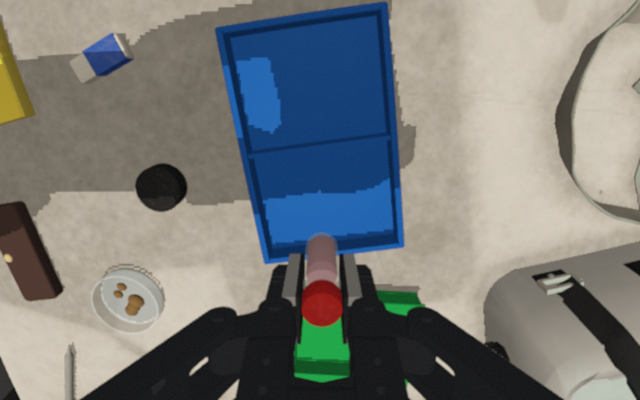

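The vial hangs upright between the pads over the blue tray, with its cap at (322,303). I lower it.

```bash
python3 -m jog '[[[0.004,0.004,0.08],[0,0,0]],[[0.004,0.004,0.16],[0,0,0]],[[0.004,0.004,0.22],[0,0,0]],[[0.004,0.004,0.25],[0,0,0]],[[0.004,0.004,0.26],[0,0,0]],[[0.004,0.004,0.266],[0,0,0]],[[0.004,0.004,0.267],[0,0,0]],[[0.004,0.004,0.267],[0,0,0]],[[0.004,0.004,0.267],[0,0,0]]]'
python3 -m jog '[[[0,0,0],[0,0,0]],[[0,0,0],[0,0,0]],[[0,0,0],[0,0,0]],[[0,0,0],[0,0,0]],[[0,0,-0.04],[0,0,0]],[[0,0,-0.1],[0,0,0]],[[0,0,-0.2],[0,0,0]],[[0,0,-0.3],[0,0,0]],[[0,0,-0.4],[0,0,0]],[[0,0,-0.4],[0,0,0]]]' -0.2
python3 - <<'E'
from h import *
go(.46,-.152,.15)
E
```

```text
time: 4.88
position: [0.6099, 0.2502, 0.0299]
eef_rot: [3.14, -0.0, 1.571]
ft_force: [-0.4, 0.1, -0.1]
opening: 0.0163
grip_force: 29.5
time: 5.72
position: [0.6117, 0.2508, 0.1566]
eef_rot: [3.13, -0.003, 1.571]
ft_force: [0.8, -1.4, 0.5]
opening: 0.0342
grip_force: 0.0
shift [-1.3426 -0.506   0.0128] turn [ 0.0037 -0.0008 -0.    ]
```

```bash
python3 -m jog '[[[-1,-0.4,0],[0,0,0]],[[-1,-0.4,0],[0,0,0]],[[-1,-0.4,0],[0,0,0]],[[-1,-0.4,0],[0,0,0]],[[-1,-0.4,0],[0,0,0]],[[-1,-0.4,0],[0,0,0]],[[-1,-0.4,0],[0,0,0]],[[-1,-0.4,0],[0,0,0]],[[-1,-0.4,0],[0,0,0]]]' -0.2
python3 -m jog '[[[-0.28,-0.1,0],[0,0,0]],[[-0.28,-0.1,0],[0,0,0]],[[-0.28,-0.1,0],[0,0,0]],[[-0.28,-0.1,0],[0,0,0]],[[-0.28,-0.1,0],[0,0,0]]]'
python3 - <<'E'
from h import *
m=bot.camera_model("wrist");im=bot.read_camera("wrist");cv2.imwrite("pics/w3.png",im[:,:,::-1])
for c in blobs(im,(105,120,40),(125,255,255),(0,0,640,400),100)[:4]:print(cv2.contourArea(c),cen(c),cast(m,[cen(c)],.054))
t=bot.read_camera("top");mt=bot.camera_model("top")
for c in blobs(t,(0,130,60),(6,255,255),(195,120,290,200)):print("red",cen(c),cast(mt,[cen(c)],.059))
go(.483,-.152,.025)
E
```

```text
time: 6.47
position: [0.488, -0.054, 0.1495]
eef_rot: [3.141, 0.001, 1.566]
ft_force: [-0.8, -0.4, 0.3]
opening: 0.0342
grip_force: 0.0
time: 6.88
position: [0.4596, -0.1335, 0.1491]
eef_rot: [3.141, -0.0, 1.57]
ft_force: [0.0, 0.1, -1.0]
opening: 0.034
grip_force: 0.0
546.5 [158.17383348581885, 23.304361085696858] [[ 0.35511953 -0.00954057  0.054     ]]
327.0 [353.3761467889908, 224.1702344546381] [[ 0.48521818 -0.15023345  0.054     ]]
red [255.83908045977012, 157.57471264367814] [[0.60643571 0.24622758 0.059     ]]
shift [-0.0647  0.0772  0.4133] turn [ 0.0001 -0.0001 -0.    ]
```

View pics/w3.png

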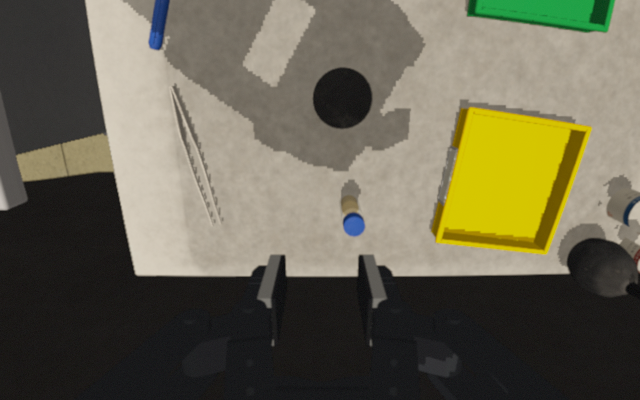

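The blue cap is at (353,224), at about (0.484, -0.151). The red vial sits in its bay. Next I grasp the blue vial.

```bash
python3 -m jog '[[[-0.058,0.081,0],[0,0,0]],[[-0.058,0.081,0.05],[0,0,0]],[[-0.058,0.081,0.15],[0,0,0]],[[-0.058,0.081,0.25],[0,0,0]],[[-0.058,0.081,0.34],[0,0,0]],[[-0.058,0.081,0.4],[0,0,0]],[[-0.058,0.081,0.41],[0,0,0]],[[-0.058,0.081,0.41],[0,0,0]],[[-0.058,0.081,0.41],[0,0,0]]]' -0.1 30
python3 -m jog '[[[0,0,0],[0,0,0]],[[0,0,0],[0,0,0]],[[0,0,0],[0,0,0]],[[0,0,0],[0,0,0]],[[0,0,0],[0,0,0]],[[0,0,0],[0,0,0]]]' -1 30
python3 -m jog '[[[0,0,-0.05],[0,0,0]],[[0,0,-0.15],[0,0,0]],[[0,0,-0.25],[0,0,0]],[[0,0,-0.3],[0,0,0]],[[0,0,-0.3],[0,0,0]],[[0,0,-0.3],[0,0,0]]]'
python3 - <<'E'
from h import *
go(.6,.327,.115)
E
```

```text
time: 7.73
position: [0.4845, -0.1508, 0.0268]
eef_rot: [3.14, 0.001, 1.572]
ft_force: [-1.1, 0.0, 0.4]
opening: 0.0386
grip_force: 0.0
time: 8.23
position: [0.4844, -0.1514, 0.0271]
eef_rot: [3.139, 0.001, 1.571]
ft_force: [-0.7, 1.3, 6.8]
opening: 0.0165
grip_force: 29.3
time: 8.73
position: [0.4838, -0.1513, 0.1164]
eef_rot: [3.14, 0.001, 1.571]
ft_force: [-0.1, -0.7, -0.0]
opening: 0.0162
grip_force: 29.4
shift [1.5943 0.3871 0.0038] turn [0.0005 0.0003 0.    ]
```

```bash
python3 -m jog '[[[0.05,0.03,0],[0,0,0]],[[0.13,0.06,0],[0,0,0]],[[0.23,0.1,0],[0,0,0]],[[0.34,0.14,0],[0,0,0]],[[0.45,0.18,0],[0,0,0]],[[0.56,0.22,0],[0,0,0]],[[0.67,0.25,0],[0,0,0]],[[0.78,0.28,0],[0,0,0]],[[0.89,0.31,0],[0,0,0]],[[1,0.34,0],[0,0,0]]]'
python3 -m jog '[[[0.1,0.02,0],[0,0,0]],[[0.2,0.03,0],[0,0,0]],[[0.3,0.04,0],[0,0,0]],[[0.4,0.05,0],[0,0,0]],[[0.5,0.05,0],[0,0,0]],[[0.56,0.05,0],[0,0,0]],[[0.59,0.05,0],[0,0,0]],[[0.59,0.05,0],[0,0,0]],[[0.59,0.05,0],[0,0,0]],[[0.59,0.05,0],[0,0,0]]]'
python3 - <<'E'
from h import *
go(.6,.327,.030)
E
```

```text
time: 9.57
position: [0.5853, 0.1504, 0.1141]
eef_rot: [-3.139, 0.0, 1.571]
ft_force: [0.6, 0.3, -0.9]
opening: 0.0164
grip_force: 29.4
time: 10.4
position: [0.6009, 0.3244, 0.1153]
eef_rot: [-3.141, 0.001, 1.569]
ft_force: [0.5, -0.4, 0.0]
opening: 0.0162
grip_force: 29.4
shift [ 0.0089 -0.0028  0.2844] turn [-0.0003  0.0002 -0.    ]
```

Lower, release, rise, then head to the can.

```bash
python3 -m jog '[[[0.009,-0.003,0.08],[0,0,0]],[[0.009,-0.003,0.17],[0,0,0]],[[0.009,-0.003,0.24],[0,0,0]],[[0.009,-0.003,0.265],[0,0,0]],[[0.009,-0.003,0.278],[0,0,0]],[[0.009,-0.003,0.283],[0,0,0]],[[0.009,-0.003,0.284],[0,0,0]],[[0.009,-0.003,0.284],[0,0,0]],[[0.009,-0.003,0.284],[0,0,0]]]'
python3 -m jog '[[[0,0,0],[0,0,0]],[[0,0,0],[0,0,0]],[[0,0,0],[0,0,0]],[[0,0,0],[0,0,0]],[[0,0,-0.04],[0,0,0]],[[0,0,-0.1],[0,0,0]],[[0,0,-0.2],[0,0,0]],[[0,0,-0.3],[0,0,0]],[[0,0,-0.4],[0,0,0]],[[0,0,-0.4],[0,0,0]]]' -0.2
python3 -m jog '[[[-1,-0.35,0],[0,0,0]],[[-1,-0.35,0],[0,0,0]],[[-1,-0.35,0],[0,0,0]],[[-1,-0.35,0],[0,0,0]],[[-1,-0.35,0],[0,0,0]],[[-1,-0.35,0],[0,0,0]],[[-1,-0.35,0],[0,0,0]],[[-1,-0.35,0],[0,0,0]],[[-1,-0.35,0],[0,0,0]],[[-1,-0.35,0],[0,0,0]]]' 1
python3 - <<'E'
from h import *
m=bot.camera_model("wrist");im=bot.read_camera("wrist");cv2.imwrite("pics/w4.png",im[:,:,::-1])
t=bot.read_camera("top");mt=bot.camera_model("top");cv2.imwrite("pics/t4.png",cv2.resize(t[110:260,190:460],None,fx=2.9,fy=2.9,interpolation=cv2.INTER_CUBIC)[:,:,::-1])
for c in blobs(im,(0,0,0),(179,255,45),(0,0,640,400),300)[:6]:print(cv2.contourArea(c),cen(c),cast(m,[cen(c)],.048)[0])
go(.471,-.03,.15)
E
```

```text
time: 11.15
position: [0.6004, 0.3286, 0.0319]
eef_rot: [3.14, -0.001, 1.571]
ft_force: [-0.2, -0.9, 0.0]
opening: 0.0165
grip_force: 29.4
time: 11.98
position: [0.602, 0.3293, 0.1587]
eef_rot: [3.13, -0.004, 1.571]
ft_force: [-0.2, -0.4, 0.4]
opening: 0.0343
grip_force: 0.0
time: 12.82
position: [0.4949, 0.0275, 0.1515]
eef_rot: [3.14, 0.0, 1.568]
ft_force: [0.4, 0.7, -0.2]
opening: 0.0851
grip_force: 0.0
52727.0 [222.3852453834531, 310.95489028391523] [ 0.40898912 -0.0755421   0.048     ]
1663.5 [297.82887486223825, 289.85562568880874] [ 0.47602612 -0.05342004  0.048     ]
1348.0 [141.12005440158256, 15.043644906033629] [0.37591188 0.15859023 0.048     ]
shift [-0.1966 -0.0809  0.0036] turn [ 0.0003 -0.     -0.    ]
```

View pics/t4.png

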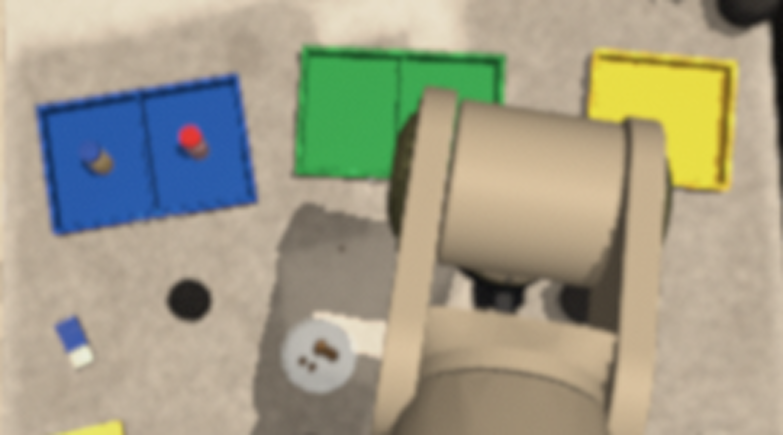

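Both vials stand upright, one per bay, blue at (98,157) and red at (192,140) in the crop. The can comes next.

```bash
python3 -m jog '[[[-0.282,-0.07,0],[0,0,0]],[[-0.282,-0.07,0],[0,0,0]],[[-0.282,-0.07,0],[0,0,0]],[[-0.282,-0.07,0.05],[0,0,0]],[[-0.282,-0.07,0.15],[0,0,0]],[[-0.282,-0.07,0.25],[0,0,0]],[[-0.282,-0.07,0.34],[0,0,0]],[[-0.282,-0.07,0.4],[0,0,0]],[[-0.282,-0.07,0.43],[0,0,0]],[[-0.282,-0.07,0.43],[0,0,0]]]' 0.8 40
python3 -m jog '[[[0,0,0],[0,0,0]],[[0,0,0],[0,0,0]],[[0,0,0],[0,0,0]],[[0,0,0],[0,0,0]],[[0,0,0],[0,0,0]],[[0,0,0],[0,0,0]],[[0,0,0],[0,0,0]]]' -1 40
python3 -m jog '[[[0,0,-0.05],[0,0,0]],[[0,0,-0.12],[0,0,0]],[[0,0,-0.2],[0,0,0]],[[0,0,-0.25],[0,0,0]],[[0,0,-0.25],[0,0,0]],[[0,0,-0.25],[0,0,0]]]'
python3 - <<'E'
from h import *
go(.629,.041,.1)
go(.629,.041,.027)
E
```

```text
time: 13.75
position: [0.4736, -0.055, 0.0202]
eef_rot: [-3.139, -0.001, 1.572]
ft_force: [-0.8, 0.7, 0.5]
opening: 0.0766
grip_force: 0.0
time: 14.33
position: [0.4746, -0.0562, 0.023]
eef_rot: [3.139, 0.001, 1.571]
ft_force: [0.1, -0.1, 6.7]
opening: 0.0402
grip_force: 39.7
time: 14.83
position: [0.4741, -0.0562, 0.0974]
eef_rot: [3.139, 0.001, 1.571]
ft_force: [-0.1, -0.9, -1.3]
opening: 0.0399
grip_force: 40.4
shift [ 0.324   0.5163 -0.0076] turn [0.0007 0.0003 0.    ]
shift [0.3242 0.5158 0.2357] turn [0.0007 0.0003 0.    ]
```

```bash
python3 -m jog '[[[0.03,0.05,0],[0,0,0]],[[0.08,0.13,0],[0,0,0]],[[0.13,0.21,0],[0,0,0]],[[0.18,0.29,0],[0,0,0]],[[0.23,0.37,0],[0,0,0]],[[0.28,0.45,0],[0,0,0]],[[0.31,0.5,0],[0,0,0]],[[0.324,0.516,0],[0,0,0]],[[0.324,0.516,0],[0,0,0]],[[0.324,0.516,0],[0,0,0]]]'
python3 - <<'E'
from h import *
cv2.imwrite("pics/w5.png",bot.read_camera("wrist")[:,:,::-1])
go(.629,.041,.027)
E
```

```text
time: 15.67
position: [0.6277, 0.0409, 0.0957]
eef_rot: [-3.139, -0.0, 1.571]
ft_force: [0.7, 0.2, -1.2]
opening: 0.0404
grip_force: 40.5
shift [0.0014 0.005  0.2301] turn [-0.0005 -0.      0.    ]
```

View pics/w5.png

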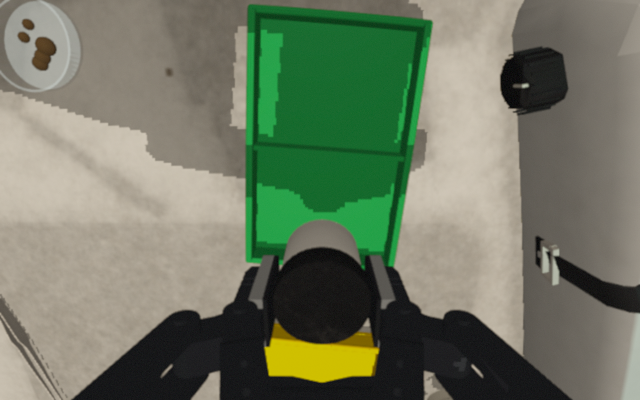

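The can is held upright over the green tray's -y bay, with its cap at (322,295). I lower it and release.

```bash
python3 -m jog '[[[0.002,0.002,0.08],[0,0,0]],[[0.002,0.002,0.15],[0,0,0]],[[0.002,0.002,0.2],[0,0,0]],[[0.002,0.002,0.222],[0,0,0]],[[0.002,0.002,0.23],[0,0,0]],[[0.002,0.002,0.233],[0,0,0]],[[0.002,0.002,0.233],[0,0,0]],[[0.002,0.002,0.233],[0,0,0]]]'
python3 -m jog '[[[0,0,0],[0,0,0]],[[0,0,0],[0,0,0]],[[0,0,0],[0,0,0]],[[0,0,0],[0,0,0]],[[0,0,-0.04],[0,0,0]],[[0,0,-0.1],[0,0,0]],[[0,0,-0.2],[0,0,0]],[[0,0,-0.3],[0,0,0]],[[0,0,-0.4],[0,0,0]],[[0,0,-0.4],[0,0,0]]]' 0.4
python3 -m jog '[[[0.6,-0.483,0],[0,0,0]],[[0.6,-0.483,0],[0,0,0]],[[0.6,-0.483,0],[0,0,0]],[[0.6,-0.483,0],[0,0,0]],[[0.6,-0.483,0],[0,0,0]],[[0.6,-0.483,0],[0,0,0]],[[0.6,-0.483,0],[0,0,0]],[[0.6,-0.483,0],[0,0,0]],[[0.6,-0.483,0],[0,0,0]]]'
python3 - <<'E'
from h import *
m=bot.camera_model("wrist");im=bot.read_camera("wrist");cv2.imwrite("pics/w6.png",im[:,:,::-1])
t=bot.read_camera("top");mt=bot.camera_model("top")
for c in blobs(im,(0,0,0),(179,255,45),(0,0,640,400),300)[:6]:print(cv2.contourArea(c),cen(c),cast(m,[cen(c)],.013)[0])
for c in blobs(t,(0,0,0),(179,255,50),(285,120,370,180)):print("can",cv2.contourArea(c),cen(c),cast(mt,[cen(c)],.051))
go(.484,.256,.02)
E
```

```text
time: 16.38
position: [0.6296, 0.0415, 0.0278]
eef_rot: [3.14, 0.0, 1.571]
ft_force: [-0.3, 0.4, -0.2]
opening: 0.0403
grip_force: 40.5
time: 17.22
position: [0.6316, 0.0415, 0.1542]
eef_rot: [3.13, 0.001, 1.571]
ft_force: [1.0, 0.5, 1.0]
opening: 0.0596
grip_force: 0.0
time: 17.97
position: [0.4849, 0.2213, 0.1471]
eef_rot: [3.141, 0.0, 1.571]
ft_force: [-0.0, -0.4, 0.2]
opening: 0.0594
grip_force: 0.0
28404.5 [320.28567069771805, 357.3265503705399] [0.4851381  0.03640755 0.013     ]
1308.0 [321.3200815494393, 143.26388888888889] [0.48619972 0.2597305  0.013     ]
1252.5 [609.525748502994, 301.96553559547567] [0.78466267 0.09902979 0.013     ]
can 181.5 [346.2598714416896, 147.3232323232323] [[0.62622028 0.03846754 0.051     ]]
shift [ 0.1172 -0.0043  0.4227] turn [0.0001 0.     0.    ]
```

View pics/w6.png

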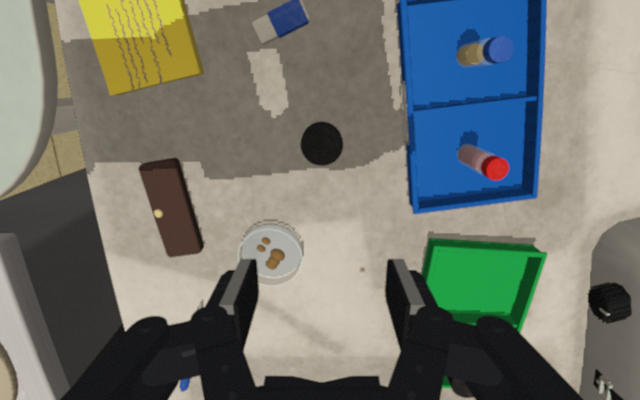

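The dust cap is at (321,143), at (0.485, 0.258). Both vials and the dish look fine. I grasp the cap.

```bash
python3 -m jog '[[[0.122,0.001,0],[0,0,0]],[[0.122,0.001,0.1],[0,0,0]],[[0.122,0.001,0.2],[0,0,0]],[[0.122,0.001,0.3],[0,0,0]],[[0.122,0.001,0.38],[0,0,0]],[[0.122,0.001,0.43],[0,0,0]],[[0.122,0.001,0.46],[0,0,0]],[[0.122,0.001,0.48],[0,0,0]],[[0.122,0.001,0.48],[0,0,0]],[[0.122,0.001,0.48],[0,0,0]]]' 0.4 30
python3 -m jog '[[[0,0,0],[0,0,0]],[[0,0,0],[0,0,0]],[[0,0,0],[0,0,0]],[[0,0,0],[0,0,0]],[[0,0,0],[0,0,0]],[[0,0,0],[0,0,0]]]' -1 30
python3 -m jog '[[[0,0,-0.05],[0,0,0]],[[0,0,-0.12],[0,0,0]],[[0,0,-0.2],[0,0,0]],[[0,0,-0.26],[0,0,0]],[[0,0,-0.26],[0,0,0]],[[0,0,-0.26],[0,0,0]]]'
python3 - <<'E'
from h import *
cv2.imwrite("pics/w7.png",bot.read_camera("wrist")[:,:,::-1])
go(.633,.122,.08)
E
```

```text
time: 18.9
position: [0.4853, 0.2581, 0.0033]
eef_rot: [3.141, -0.0, 1.57]
ft_force: [0.4, 0.4, 0.2]
opening: 0.0598
grip_force: 0.0
time: 19.4
position: [0.4852, 0.2584, 0.0038]
eef_rot: [3.14, -0.0, 1.571]
ft_force: [-1.6, -0.1, 6.6]
opening: 0.0332
grip_force: 29.6
time: 19.9
position: [0.4849, 0.2584, 0.0815]
eef_rot: [3.139, -0.001, 1.571]
ft_force: [-0.6, -0.0, 0.0]
opening: 0.033
grip_force: 30.1
shift [-0.4541  0.4953  0.0016] turn [-0.  0. -0.]
```

View pics/w7.png

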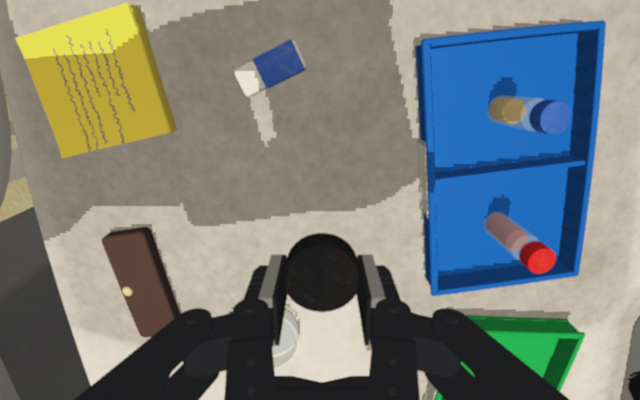

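The cap is held flat between the pads, at (321,272). I carry it to the green +y bay.

```bash
python3 -m jog '[[[-0.04,0.04,0],[0,0,0]],[[-0.11,0.12,0],[0,0,0]],[[-0.18,0.2,0],[0,0,0]],[[-0.25,0.27,0],[0,0,0]],[[-0.32,0.35,0],[0,0,0]],[[-0.39,0.43,0],[0,0,0]],[[-0.44,0.48,0],[0,0,0]],[[-0.454,0.495,0],[0,0,0]],[[-0.454,0.495,0],[0,0,0]],[[-0.454,0.495,0],[0,0,0]]]'
python3 -m jog '[[[0,0,0.06],[0,0,0]],[[0,0,0.12],[0,0,0]],[[0,0,0.17],[0,0,0]],[[0,0,0.21],[0,0,0]],[[0,0,0.235],[0,0,0]],[[0,0,0.245],[0,0,0]],[[0,0,0.247],[0,0,0]],[[0,0,0.247],[0,0,0]],[[0,0,0.247],[0,0,0]]]'
python3 -m jog '[[[0,0,0],[0,0,0]],[[0,0,0],[0,0,0]],[[0,0,0],[0,0,0]],[[0,0,-0.02],[0,0,0]],[[0,0,-0.07],[0,0,0]],[[0,0,-0.15],[0,0,0]],[[0,0,-0.25],[0,0,0]],[[0,0,-0.35],[0,0,0]],[[0,0,-0.45],[0,0,0]],[[0,0,-0.45],[0,0,0]]]' 0.1
python3 - <<'E'
from h import *
go(.459,.30,.16)
E
```

```text
time: 20.78
position: [0.6321, 0.1226, 0.0796]
eef_rot: [-3.139, -0.0, 1.571]
ft_force: [-0.7, -0.3, -0.3]
opening: 0.0335
grip_force: 30.1
time: 21.53
position: [0.6333, 0.1223, 0.0071]
eef_rot: [3.141, 0.0, 1.571]
ft_force: [-0.0, -0.3, -0.1]
opening: 0.0333
grip_force: 30.1
time: 22.37
position: [0.6355, 0.1222, 0.1487]
eef_rot: [3.13, -0.0, 1.571]
ft_force: [-0.5, -0.8, 0.8]
opening: 0.0467
grip_force: 0.0
shift [ 0.5928 -0.5878 -0.0441] turn [ 0.0036 -0.     -0.    ]
```

```bash
python3 -m jog '[[[0.55,-0.58,-0.04],[0,0,0]],[[0.55,-0.58,-0.04],[0,0,0]],[[0.55,-0.58,-0.04],[0,0,0]],[[0.55,-0.58,-0.04],[0,0,0]],[[0.55,-0.58,-0.04],[0,0,0]],[[0.55,-0.58,-0.04],[0,0,0]],[[0.55,-0.58,-0.04],[0,0,0]],[[0.55,-0.58,-0.04],[0,0,0]],[[0.55,-0.58,-0.04],[0,0,0]],[[0.55,-0.58,-0.04],[0,0,0]]]'
python3 - <<'E'
from h import *
m=bot.camera_model("wrist");im=bot.read_camera("wrist");cv2.imwrite("pics/w8.png",im[:,:,::-1])
for lo,hi in (((105,100,30),(125,255,255)),((0,0,140),(179,70,255))):
  for c in blobs(im,lo,hi,(150,0,420,230),150)[:5]:
    w=cast(m,c,.012)[:,:2]*1000;r=cv2.minAreaRect(w.astype(np.float32));print(cv2.contourArea(c),np.round(cen(c)),np.round(r[0],1),np.round(r[1],1),round(r[2],1))
print(bot.state()["position"])
t=bot.read_camera("top");mt=bot.camera_model("top")
for c in blobs(t,(0,0,0),(179,255,50),(285,120,370,180)):print("dark",cv2.contourArea(c),cen(c),cast(mt,[cen(c)],.017))
E
```

```text
time: 23.2
position: [0.4601, 0.2863, 0.1535]
eef_rot: [3.141, 0.0, 1.569]
ft_force: [0.5, -0.1, -0.3]
opening: 0.0471
grip_force: 0.0
630.5 [321. 105.] [460.7 354.8] [24.5 17.8] 24.6
25072.0 [310. 132.] [426.3 339.4] [249.4 189.3] 0.0
1469.0 [269.  83.] [420.  369.9] [25.2 46.1] 20.1
284.0 [299. 115.] [442.9 346.8] [12.6 16.4] 23.9
[0.46008411 0.28625389 0.15344492]
dark 180.5 [346.20590951061865, 147.27793167128345] [[0.63465312 0.03636436 0.017     ]]
dark 108.0 [310.6296296296296, 149.89814814814815] [[0.63079894 0.12143196 0.017     ]]
```

View pics/w8.png

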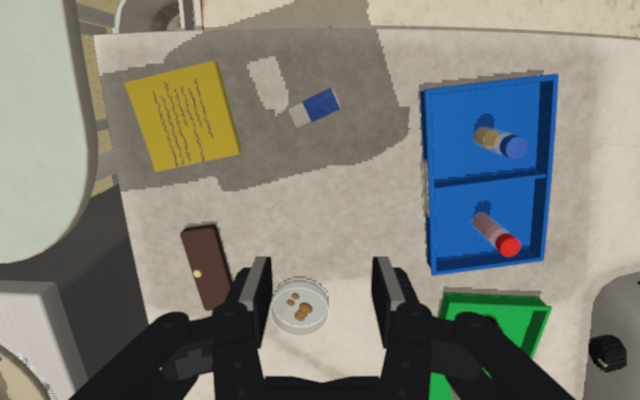

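The eraser has its sleeve at (321,105) and its white end at (299,115). Its long axis is at about 24° and its centre about (0.455, 0.352). I turn over it.

```bash
python3 -m jog '[[[0.219,-0.017,0],[0,0,0.367]],[[0.219,-0.017,0.1],[0,0,0.367]],[[0.219,-0.017,0.2],[0,0,0.367]],[[0.219,-0.017,0.2],[0,0,0.367]],[[0.219,-0.017,0.2],[0,0,0.367]],[[0.219,-0.017,0.2],[0,0,0.367]],[[0.219,-0.017,0.2],[0,0,0.367]],[[0.219,-0.017,0.2],[0,0,0.367]],[[0.219,-0.017,0.2],[0,0,0.367]],[[0.219,-0.017,0.2],[0,0,0.367]]]' 0.1 30
python3 -m jog '[[[0,0,0],[0,0,0]],[[0,0,0],[0,0,0]],[[0,0,0],[0,0,0]]]'
python3 - <<'E'
from h import *
cv2.imwrite("pics/w9.png",bot.read_camera("wrist")[:,:,::-1])
go(.455,.352,.0025,np.radians(24))
E
```

```text
time: 24.13
position: [0.4548, 0.3521, 0.0934]
eef_rot: [3.142, 0.0, 0.41]
ft_force: [-0.6, 0.1, -0.2]
opening: 0.0468
grip_force: 0.0
time: 24.38
position: [0.4544, 0.3525, 0.0935]
eef_rot: [3.142, 0.0, 0.419]
ft_force: [0.4, -0.1, 1.0]
opening: 0.0468
grip_force: 0.0
shift [0.0014 0.0027 0.3034] turn [-0.      0.     -0.0001]
```

View pics/w9.png

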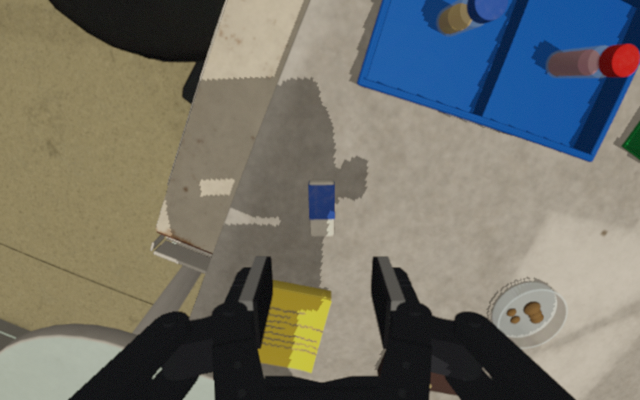

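The eraser is aligned with the tool, at columns 309–335 with its centre at about (321,209). I grasp it.

```bash
python3 -m jog '[[[0.002,0.002,0.08],[0,0,0]],[[0.002,0.002,0.16],[0,0,0]],[[0.002,0.002,0.23],[0,0,0]],[[0.002,0.002,0.27],[0,0,0]],[[0.002,0.002,0.29],[0,0,0]],[[0.002,0.002,0.302],[0,0,0]],[[0.002,0.002,0.302],[0,0,0]],[[0.002,0.002,0.302],[0,0,0]]]'
python3 -m jog '[[[0,0,0],[0,0,0]],[[0,0,0],[0,0,0]],[[0,0,0],[0,0,0]],[[0,0,0],[0,0,0]],[[0,0,0],[0,0,0]],[[0,0,0],[0,0,0]]]' -1 30
python3 -m jog '[[[0,0,-0.05],[0,0,0]],[[0,0,-0.12],[0,0,0]],[[0,0,-0.2],[0,0,0]],[[0,0,-0.28],[0,0,0]],[[0,0,-0.35],[0,0,0]],[[0,0,-0.4],[0,0,0]],[[0,0,-0.4],[0,0,0]],[[0,0,-0.4],[0,0,0]]]'
python3 - <<'E'
from h import *
cv2.imwrite("pics/w10.png",bot.read_camera("wrist")[:,:,::-1])
go(.618,-.131,.122)
E
```

```text
time: 25.1
position: [0.4553, 0.3527, 0.0037]
eef_rot: [-3.142, -0.001, 0.418]
ft_force: [-0.8, -0.4, 0.6]
opening: 0.0467
grip_force: 0.0
time: 25.6
position: [0.4552, 0.3527, 0.0038]
eef_rot: [-3.142, -0.001, 0.418]
ft_force: [-0.9, -0.5, 6.4]
opening: 0.0179
grip_force: 30.1
time: 26.27
position: [0.4549, 0.3525, 0.1232]
eef_rot: [-3.142, -0.001, 0.418]
ft_force: [-0.0, 0.1, 0.1]
opening: 0.0176
grip_force: 29.4
shift [-1.5540e-01  1.6935e+00  1.1000e-03] turn [0.     0.0003 0.    ]
```

View pics/w10.png

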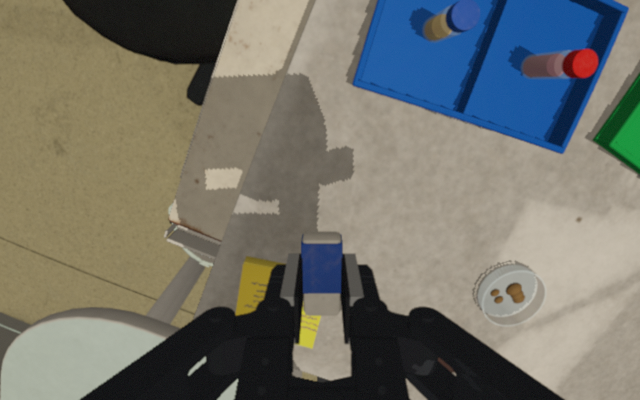

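The eraser is held level at (321,272). I carry it to the yellow tray.

```bash
python3 -m jog '[[[0,0.03,0],[0,0,0]],[[-0.01,0.1,0],[0,0,0]],[[-0.02,0.2,0],[0,0,0]],[[-0.03,0.3,0],[0,0,0]],[[-0.04,0.4,0],[0,0,0]],[[-0.05,0.5,0],[0,0,0]],[[-0.06,0.6,0],[0,0,0]],[[-0.07,0.7,0],[0,0,0]],[[-0.08,0.8,0],[0,0,0]],[[-0.09,0.9,0],[0,0,0]]]'
python3 -m jog '[[[-0.01,0.1,0],[0,0,0]],[[-0.02,0.2,0],[0,0,0]],[[-0.03,0.3,0],[0,0,0]],[[-0.04,0.4,0],[0,0,0]],[[-0.05,0.5,0],[0,0,0]],[[-0.06,0.6,0],[0,0,0]],[[-0.065,0.7,0],[0,0,0]],[[-0.065,0.77,0],[0,0,0]],[[-0.065,0.793,0],[0,0,0]],[[-0.065,0.793,0],[0,0,0]]]'
python3 -m jog '[[[0,0,0],[0,0,0]],[[0,0,0],[0,0,0]]]'
python3 - <<'E'
from h import *
go(.618,-.131,.0075)
cv2.imwrite("pics/w11.png",bot.read_camera("wrist")[:,:,::-1])
E
```

```text
time: 27.15
position: [0.5395, 0.0926, 0.1219]
eef_rot: [-3.141, 0.002, 0.417]
ft_force: [1.2, 0.5, -0.3]
opening: 0.0178
grip_force: 29.4
time: 27.98
position: [0.6181, -0.1324, 0.1215]
eef_rot: [-3.14, 0.001, 0.415]
ft_force: [0.5, -0.0, -1.0]
opening: 0.0178
grip_force: 29.4
time: 28.15
position: [0.6178, -0.1294, 0.1226]
eef_rot: [-3.14, 0.001, 0.419]
ft_force: [1.1, 1.0, -0.8]
opening: 0.0177
grip_force: 29.4
shift [-0.0013  0.0054  0.3837] turn [-0.0003  0.0003 -0.    ]
```

View pics/w11.png

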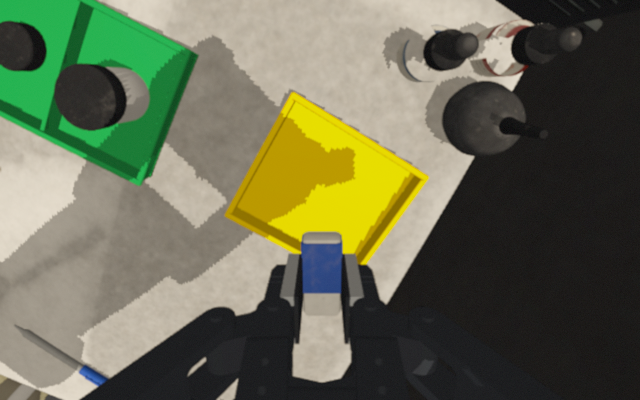

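The eraser is over the yellow tray, which is centred at about (327,185), and the can and cap are in the green bays. I lower and release.

```bash
python3 -m jog '[[[-0.012,-0.014,0.08],[0,0,0]],[[-0.012,-0.014,0.16],[0,0,0]],[[-0.012,-0.014,0.24],[0,0,0]],[[-0.012,-0.014,0.31],[0,0,0]],[[-0.012,-0.014,0.35],[0,0,0]],[[-0.012,-0.014,0.37],[0,0,0]],[[-0.012,-0.014,0.38],[0,0,0]],[[-0.012,-0.014,0.384],[0,0,0]],[[-0.012,-0.014,0.384],[0,0,0]],[[-0.012,-0.014,0.384],[0,0,0]]]'
python3 -m jog '[[[0,0,0],[0,0,0]],[[0,0,0],[0,0,0]],[[0,0,0],[0,0,0]],[[0,0,-0.02],[0,0,0]],[[0,0,-0.07],[0,0,0]],[[0,0,-0.15],[0,0,0]],[[0,0,-0.25],[0,0,0]],[[0,0,-0.35],[0,0,0]],[[0,0,-0.45],[0,0,0]],[[0,0,-0.5],[0,0,0]]]' -0.2
python3 -m jog '[[[-0.4,-0.3,-0.15],[0,0,0]],[[-0.4,-0.3,-0.15],[0,0,0]],[[-0.4,-0.3,-0.15],[0,0,0]],[[-0.4,-0.3,-0.15],[0,0,0]],[[-0.4,-0.3,-0.15],[0,0,0]],[[-0.4,-0.3,-0.15],[0,0,0]],[[-0.4,-0.3,-0.15],[0,0,0]],[[-0.4,-0.3,-0.15],[0,0,0]],[[-0.4,-0.3,-0.15],[0,0,0]],[[-0.4,-0.3,-0.15],[0,0,0]]]'
python3 - <<'E'
from h import *
for n in("top","scene"):cv2.imwrite(f"pics/{n}9.png",bot.read_camera(n)[:,:,::-1])
a=cv2.imread("pics/top9.png")[110:260,190:460];b=cv2.imread("pics/scene9.png")[130:270,170:480]
cv2.imwrite("pics/fin.png",np.vstack([cv2.resize(a,(540,300)),cv2.resize(b,(540,244))]))
E
```

```text
time: 29.03
position: [0.6139, -0.1284, 0.0089]
eef_rot: [3.14, -0.001, 0.418]
ft_force: [-0.6, 0.4, 0.7]
opening: 0.018
grip_force: 29.4
time: 29.87
position: [0.6143, -0.1286, 0.1625]
eef_rot: [3.137, -0.004, 0.418]
ft_force: [0.9, -1.1, 0.4]
opening: 0.0344
grip_force: 0.0
time: 30.7
position: [0.4677, -0.0948, 0.2023]
eef_rot: [-3.141, 0.001, 0.418]
ft_force: [0.5, -0.6, 0.9]
opening: 0.0341
grip_force: 0.0
```

View pics/fin.png

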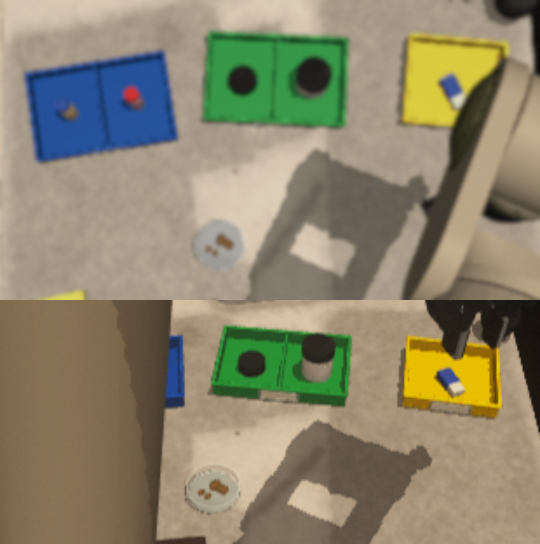

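All five things are in their bays: the vials are upright at (67,108) and (133,98), the dust cap is flat at (242,80), the can is upright at (313,77) and the eraser is flat at (452,91). The dish has not moved.

```bash
python3 -c "
from bench import bot
print(bot.sign_off())"
```

```text
the job is handed in; nothing more can be done
None
```

All five things are sorted into their trays as asked, the seed dish has not moved, and I handed the job in at about 31 s of the 106 s allowed (no verdict came back).

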